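Set the drilling depth on the bench drill

ROBOT

A 6-joint arm with a two-finger parallel gripper is mounted at the origin on a cart in front of the work surface, level with it; the furniture and walls round the work are solid. World frame = base frame: x ahead of the robot, y to its left, z up, the work surface at z = 0. Lengths are in m, angles in rad, forces in N, time in s.
With the tool pointing down it reaches from about 0.375 to 0.9 m from the base axis. Payload 3.1 kg.
Tool frame: the origin (TCP) lies on the centre line of the jaws, within the pads' length; the fingertips stand 22 mm ahead of it and the grasp point (between the pads) lies 3 mm ahead of it; z points along the fingers, y is the line along which they close (so a half turn about z gives the same grasp; the last joint's range is limited). The gripper opens to 85 mm and grips with 20 to 120 N. Pads are 22 mm wide; open, the fingers measure 114 mm over their backs; the gripper's body (76 mm by 85 mm) begins 54 mm behind the grasp point. The pads swing forward as they close: fully open they stand 13 mm farther back than shut.
Start: joints at [0.972, 0.527, 1.433, -0, 1.181, -0.178], TCP at [0.255, 0.57, 0.223] pointing down, gripper open.
Joint ranges: [-3.08, 3.08], [-0.75, 2.2], [0.22, 2.44], [-1.43, 4.57], [0, 2.65], [-2.85, 2.85]. Speed limits (rad/s): [2.79, 2.79, 3.14, 3.14, 3.14, 3.14].

INTERFACE

Orientations are given as a unit quaternion [x, y, z, w].
In Python, from station import manip gives the robot as it stands.
- The arm moves only by the shell command python3 drive.py 'ROWS' [FORCE]. ROWS is rows parted by semicolons, their numbers by spaces, 1 to 20 of them, each of 5 numbers: dx, dy, dz in m, then a turn about the tool's z in rad, then the opening from 0.0 (shut) to 1.0 (fully open); each row is the pose to reach, as a shift and turn from the pose commanded when the command began, along the tool's axes at that moment; what a row does not reach only later rows make up. A row lasts 1/10 s, in which the tool goes at most 0.05 m and 0.15 rad, less where a joint would pass 70% of its speed; a pose out of reach is approached as far as the arm can. The fingers move at their own pace and stop on an object; FORCE is the grip in N (left out, the last holds). Time passes only in rows, so rows that do not move let the fingers close. It prints the time, the measured TCP pose, the force, the opening and the grip force at its end.
- manip.sense(): the state, without advancing time (a new reading comes with each control period).
- manip.snapshot(name): name is "scene" or "side" or "wrist"; returns a dict with "pixels" (420x560x3 uint8, red, green, blue), "range_z" (420x560 float32, m along the optical axis (not along the pixel's ray), 0 where there is no reading), "fov_y" (degrees; the focal length in pixels is half the picture's height over the tangent of half this angle, whatever the lens; pixels are square), "cx", "cy" (the principal point, pixels), "R" (3x3) and "t" (3): a world point X has camera coordinates R X + t; the wrist camera has in their place "hand_eye" (4x4, takes a point from camera to tool coordinates, whose origin is the TCP and whose axes are the flange's). Camera axes: x right, y down, z forward; pixel columns grow to the right and rows downward; lengths in m; the calibration is good to about 2 mm. A picture is of the moment at which its call begins: read the wrist's pose just before it.
- manip.sign_off(): hands the job in; it is judged then, once.
The state is a dict: "t": time; "q": joint angles; "qd": joint speeds; "tau": joint torques, N m; "tcp_pos": TCP position; "tool_rot": TCP orientation; "force": force on the tool from outside, world axes, zero at the start; "ft_torque": the same for the moment, N m; "finger_gap": opening from 0.0 (shut) to 1.0 (fully open); "gripper_force": force on a finger pad.
Only numpy, scipy, OpenCV 4.12 (cv2) and the standard library are available. Lean on these libraries where they do the work, as an engineer would, in place of code of your own. Each camera call takes 0.05 s, during which the arm holds its last target. There are 200 camera calls.

TASK

Help me set the drilling depth on the bench drill. Put the marked timber block on the drill's plywood table with its pencil line facing the robot, slide it along the fence under the drill head until it is fully home against the end stop and flat along the fence, and leave it there. Then pull the sprung feed handle down until the tip of the drill bit is level with the pencil line and finish while still holding the handle there, so that I can lock the depth stop; do not press the bit into the block, and leave the other things on the bench where they lie.

Things in the scene. Friction and masses are not known exactly. Their poses are not given: they have to be found in the camera images.
- block: The workpiece: loose planed light-timber block, 34 (x) x 180 (y) x 44 (z) mm, 0.10 to 0.20 kg, lying flat on the worktop to the left of the drill. Origin: centre of its underside; x across its width, y along its length, z up. Its -x long face (it faces the robot, within about 30 degrees, at the start) carries the pencil line.
- line_mark (a point): Point on the pencil line, on the block's front (-x) long face, 28 mm above the block's underside (16 mm below its top) and 15 mm from its right (-y) end; turns with the block. The line, 1.4 mm thick and dark, runs level round the front and both ends. With the block home this point is right behind the drill bit, 8 mm from the bit's axis.
- drill_press: Bench drill, fixed, yaw up to 0.12. Origin: on the worktop, below the bit; x to the rear, y left, z up. Plywood table: top 32 mm up, x -75 to +78, y -120 to +270 mm. Aluminium fence along y: front face at x = 42 mm, 16 mm high above the table. End stop (dark wood, 26 mm high; black knob behind it): left face at y = -15, x 12 to 42 mm. Column at x = 115 mm, 345 mm tall.
- seat (a point): Where the block's origin is when it is home: at x 25, y 75, z 32 mm in the drill_press frame, same axes as drill_press. Home means: block's back (+x) long face on the fence, its right (-y) end on the end stop. The block slides in from +y; the gap between fence and bit is 39 mm, and nothing else stands on the table to the left of the head.
- drill_head: Blue head with black belt cover, clamped on the column, overhanging the table; fixed, but its height differs from run to run (underside 172 to 190 mm above the worktop). Origin: on the bit axis, at the underside; axes as drill_press. It spans x -49 (front) to +237 mm (motor), y -46 to +46 (a depth-stop rod to +59), z 0 to 105 mm; the handle is on its right (-y) side.
- quill: Quill with chuck (33 mm thick) and drill bit, below the head: slides straight down out of the head, geared to the feed handle, 30 mm for each radian of the handle, at most 39 mm. Origin on the bit axis, at the head's underside when fully up.
- bit_tip (a point): Lower tip of the 6 mm drill bit. The bit hangs 34 mm below the chuck, 8 mm in front of the block's front face when the block is home; at the start its tip is 12 to 30 mm above the level that the pencil line has when the block is home.
- feed_lever: Feed handle on the head's right: three spokes with black ball knobs, 120 degrees apart, on a level axle along y. Origin: on the axle at the head's side (x 20, y -42, z 40 mm in drill_head); axes turn with it. Pulling the front knob to the robot and down turns it (up to 1.3 rad) and lowers the bit; a spring turns it back when let go: about 4 N at the knob at rest, 10 N at 1.2 rad.
- feed_knob (a point): Centre of the upper front ball knob (28 mm ball), the one to pull. It runs on a circle of 105 mm radius about the axle, in the drill's vertical x-z plane, 70 mm to the right of the head's side. At rest it is 46 degrees above level, forward of the axle: 73 mm in front of and 76 mm above the axle. The ball can be pinched from above across y, and may turn between the pads.
- combi_square: Bystander: combination square with a 300 mm steel rule, lying on the saw table at the far left (88 x 300 x 27 mm); origin at the centre of its underside.
- pencil: Bystander: yellow pencil, 110 mm, lying on the worktop in front of the drill; origin at its middle, underside.
- tape_measure: Bystander: yellow tape measure, 34 x 90 x 68 mm, on the worktop near the robot, right of the middle; origin at its underside.
- screw_tin: Bystander: open grey tin, 71 mm across, 56 mm tall, on the worktop at the right front; origin at the centre of its underside.

How it is judged:
On the way:
1. the block lies home on the drill table: against the end stop and flat along the fence, pencil line to the front (x of block in the frame of seat between -0.003 and 0.003 m and y of block in the frame of seat between -0.003 and 0.003 m and z of block in the frame of seat below 0.003 m and angle between the x axis of block and the x axis of seat, either way round below 0.035 rad and horizontal distance between line_mark and bit_tip below 0.014 m), for 0.2 s.
At the end, for the whole second after the job is handed in: For the last second: block within 3 mm of home on fence and end stop, square within 2 degrees, line to the front, untouched by the robot; bit tip within 2.5 mm of the line's height; bit at rest, handle held by the fingers (over 2 N); nothing bears on quill, chuck or bit (all of step 1 and contact force between the arm and block below 0.5 N and z of bit_tip in the frame of line_mark between -0.0025 and 0.0025 m and contact force between the fingers and feed_lever above 2 N and linear speed of quill below 0.02 m/s and contact force between quill and anything else below 1 N); the arm keeps its last pose, push and grip.
It fails at once if the bit or chuck is pressed into the block (contact force between quill and block above 8 N).
It fails at once if another thing on the bench is shifted (distance of any of combi_square, pencil, tape_measure, screw_tin from where it was at the start of the episode above 0.03 m).
It also fails if it takes over 58 s, if anything falls off the work surface, if the arm or the gripper's body presses on something with over 40 N, if the wrist force passes 120 N, or if a joint passes its speed limit or range.

## Working session

There is one attempt and no reset: what is moved stays moved. The work goes in short steps, Python scripts to look and compute and a shell command to move; the robot and the scene stay as the last step left them, time stands still between calls to the robot, and variables do not carry over. Pictures are saved under pics/ and viewed, at most 10 in all, crops included, and the job is handed in when it is done.

```bash
ls; mkdir -p pics
cat > h.py <<'E'
import numpy as np, cv2
from station import manip
from scipy.spatial.transform import Rotation as Ro
def snap(n):
    s=manip.sense(); d=manip.snapshot(n)
    f=d["pixels"].shape[0]/2/np.tan(np.radians(d["fov_y"])/2)
    if n=="wrist":
        T=np.eye(4); T[:3,:3]=Ro.from_quat(s["tool_rot"]).as_matrix(); T[:3,3]=s["tcp_pos"]
        M=T@np.array(d["hand_eye"])
    else:
        M=np.eye(4); R=np.array(d["R"]); M[:3,:3]=R.T; M[:3,3]=-R.T@np.array(d["t"])
    d["f"]=f; d["M"]=M; return d
def pts(d):
    z=d["range_z"]; v,u=np.indices(z.shape)
    P=np.stack([(u-d["cx"])/d["f"]*z,(v-d["cy"])/d["f"]*z,z],-1)
    W=P@d["M"][:3,:3].T+d["M"][:3,3]; W[z<=0]=np.nan; return W
def ray(d,u,v):
    r=d["M"][:3,:3]@np.array([(u-d["cx"])/d["f"],(v-d["cy"])/d["f"],1]); return d["M"][:3,3],r
def plane(d,u,v,h):
    o,r=ray(d,u,v); return o+r*(h-o[2])/r[2]
def proj(d,X):
    c=d["M"][:3,:3].T@(np.array(X)-d["M"][:3,3]); return c[:2]/c[2]*d["f"]+[d["cx"],d["cy"]]
def save(d,n,crop=None,k=1):
    im=d["pixels"][...,::-1]
    if crop: a,b,c,e=crop; im=im[b:e,a:c]
    cv2.imwrite("pics/"+n+".png",cv2.resize(im,None,fx=k,fy=k,interpolation=cv2.INTER_CUBIC))
E
python3 - <<'E'
from h import *
import pickle
s=manip.sense(); print({k:np.round(v,3) for k,v in s.items()})
ds=[]
for n in ("scene","side","wrist"):
    d=snap(n); pickle.dump(d,open(n+"0.pkl","wb")); ds.append(d["pixels"][...,::-1]); print(n,d["M"].round(3).tolist(),d["f"],d["cx"],d["cy"])
a=np.hstack(ds[:2]); cv2.imwrite("pics/both0.png",cv2.resize(a,(800,300),interpolation=cv2.INTER_AREA))
cv2.imwrite("pics/scene0.png",ds[0]);cv2.imwrite("pics/side0.png",ds[1])
E
```

```text
drive.py
pics
station.py
{'t': np.float64(0.0), 'q': array([ 0.972,  0.529,  1.434,  0.   ,  1.181, -0.179]), 'qd': array([ 0.001, -0.001,  0.001, -0.001, -0.002, -0.001]), 'tau': array([ 1.0000e-03, -4.4235e+01, -1.7802e+01, -0.0000e+00,  8.0000e-03,
        0.0000e+00]), 'tcp_pos': array([0.255, 0.57 , 0.221]), 'tool_rot': array([ 0.209,  0.978, -0.001, -0.   ]), 'force': array([ 0.001, -0.35 ,  0.126]), 'ft_torque': array([-0.018, -0.03 , -0.025]), 'gripper_force': np.float64(0.0), 'finger_gap': np.float64(1.001)}
scene [[0.877, -0.201, 0.437, 0.023], [-0.481, -0.382, 0.789, -0.748], [0.008, -0.902, -0.431, 0.643], [0.0, 0.0, 0.0, 1.0]] 418.6780518230007 287.5385156120217 211.35378552413817
side [[0.965, -0.086, 0.247, 0.131], [-0.261, -0.379, 0.888, -1.209], [0.018, -0.921, -0.389, 0.75], [0.0, 0.0, 0.0, 1.0]] 500.4980477065848 283.54505559429964 217.69394463888443
wrist [[0.408, 0.869, 0.281, 0.184], [0.913, -0.388, -0.127, 0.602], [-0.001, 0.308, -0.951, 0.372], [0.0, 0.0, 0.0, 1.0]] 289.0865210975662 280.02944790973453 209.76116342472173
```

View pics/scene0.png

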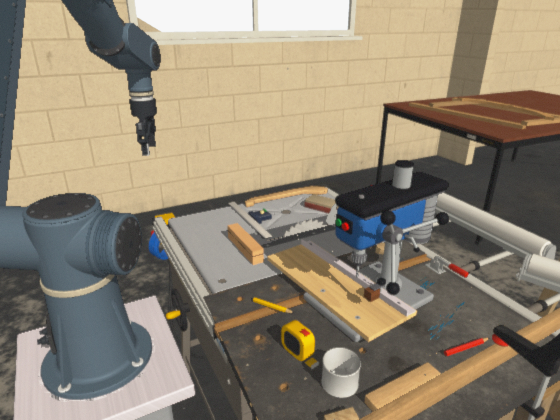

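View pics/side0.png

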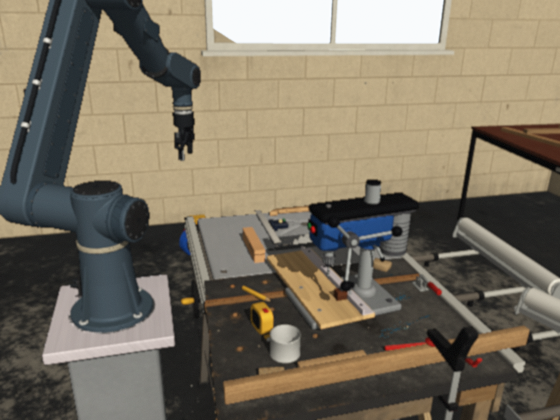

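The scene view shows the block at about (243,243), the plywood table around (335,285), the end stop at (372,294), the head at (380,225), the front knob at (388,218) and the lower knob at (393,288). The pencil is at (270,305), the tape at (298,340) and the tin at (340,372).

```bash
cat > m.py <<'E'
from h import *
import pickle
for n in ("scene","side","wrist"):
    d=pickle.load(open(n+"0.pkl","rb")); W=pts(d); im=d["pixels"]; hsv=cv2.cvtColor(im,cv2.COLOR_RGB2HSV).astype(int)
    H,S,V=hsv[...,0],hsv[...,1],hsv[...,2]
    x,y,z=W[...,0],W[...,1],W[...,2]
    # block top
    m=(z>.038)&(z<.05)&(H>8)&(H<28)&(S>60)&(x>.3)&(x<.8)&(y>0.0)&(y<.6)
    k,l,st,c=cv2.connectedComponentsWithStats(m.astype(np.uint8))
    for i in range(1,k):
        if st[i,4]>60:
            P=W[l==i][:,:2]; (r)=cv2.minAreaRect((P*1000).astype(np.float32)); print(n,"blocktop",st[i],np.round(r[0],1),np.round(r[1],1),round(r[2],1),np.nanmean(W[l==i][:,2]).round(4))
    m=(z>.024)&(z<.040)&(H>8)&(H<28)&(S>60)&(x>.3)&(x<.9)&(y<.3)
    k,l,st,c=cv2.connectedComponentsWithStats(m.astype(np.uint8))
    for i in range(1,k):
        if st[i,4]>300:
            P=W[l==i][:,:2]; r=cv2.minAreaRect((P*1000).astype(np.float32)); print(n,"table",st[i],np.round(r[0],1),np.round(r[1],1),round(r[2],1),np.nanmean(W[l==i][:,2]).round(4))
    m=(V<60)&(z>.26)&(z<.31)&(x>.45)&(x<1.1)&(y<.3)
    k,l,st,c=cv2.connectedComponentsWithStats(m.astype(np.uint8))
    for i in range(1,k):
        if st[i,4]>300:
            P=W[l==i]; r=cv2.minAreaRect((P[:,:2]*1000).astype(np.float32)); print(n,"cover",st[i],np.round(r[0],1),np.round(r[1],1),round(r[2],1),np.nanpercentile(P[:,2],[5,50,95]).round(4))
    m=(H>95)&(H<125)&(S>120)&(z>.15)&(z<.3)&(x>.4)&(x<1.1)
    if m.sum()>50: P=W[m]; print(n,"blue",m.sum(),np.nanpercentile(P,[1,50,99],axis=0).round(3).tolist())
    save(d,n+"L",None,1)
save(pickle.load(open("scene0.pkl","rb")),"sceneC",(200,160,460,355),3)
E
python3 m.py
```

```text
scene blocktop [228 223  36  31 405] [434.2 255.9] [ 36.2 184. ] 1.3 0.0438
scene table [ 267  245  150   96 4779] [550.3 -39.8] [154.3 393.8] 6.8 0.0315
scene table [385 347 129  73 659] [ 568.3 -408.4] [343.6   2.8] 1.6 0.0322
scene cover [ 336  172  113   54 2556] [ 640.7 -137.6] [305.5 164.3] 11.8 [0.272  0.2892 0.2915]
scene blue 1800 [[0.511, -0.17, 0.192], [0.552, -0.147, 0.231], [0.716, -0.091, 0.268]]
side blocktop [243 227  22  26 285] [435.  256.5] [ 36.1 185.8] 0.6 0.0458
side table [ 267  250  108   78 3277] [550.1 -41.4] [153.9 399.7] 7.2 0.0332
side table [ 256  350  185   40 1078] [ 516.  -409.9] [432.    8.7] 1.6 0.0319
side cover [ 309  193  110   34 1962] [ 626.7 -120.8] [316.8 155.1] 22.5 [0.2675 0.29   0.2938]
side blue 1657 [[0.513, -0.194, 0.171], [0.601, -0.148, 0.234], [0.719, -0.104, 0.272]]
wrist blocktop [ 95 377  39  30 579] [438.4 209. ] [33.9 78.8] 0.8 0.0432
```

View pics/sceneC.png

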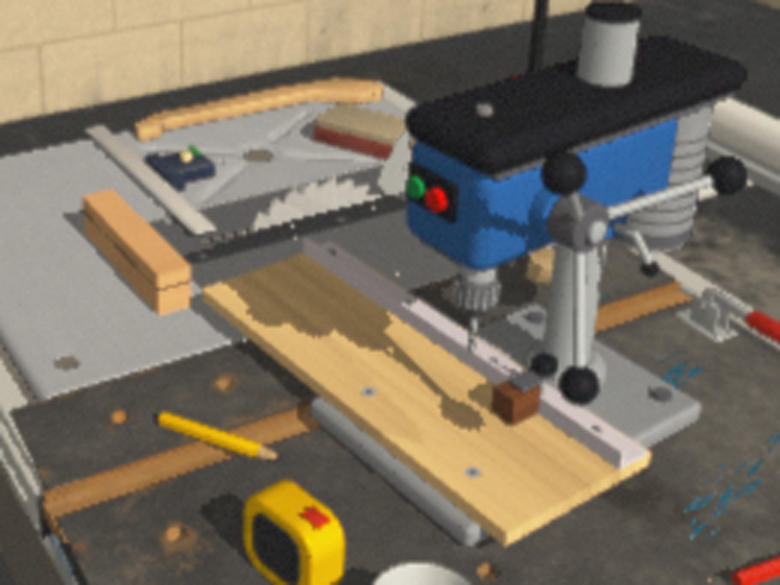

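```bash
cat >> h.py <<'E'
def go(p,yaw=None):
    "tool delta to world p with tool-y axis (mod pi) at yaw"
    s=manip.sense(); R=Ro.from_quat(s["tool_rot"]).as_matrix()
    d=R.T@(np.array(p)-s["tcp_pos"]); ty=np.arctan2(R[1,1],R[0,1]); t=None
    if yaw is not None: t=-((yaw-ty+np.pi/2)%np.pi-np.pi/2)
    print("tcp",np.round(s["tcp_pos"],4),"delta",d.round(4),"turn",t,"tooly",ty.round(4),"t",s["t"],"F",np.round(s["force"],1),"q",np.round(s["q"],2))
E
python3 -c "
from h import *
go([.4335,.298,.17],.02)"
```

```text
tcp [0.2549 0.57   0.2218] delta [-0.2741 -0.1753  0.052 ] turn 1.1300238387972497 tooly 1.15 t 0.15 F [0.6 1.  0. ] q [ 0.97  0.53  1.43 -0.    1.18 -0.18]
```

```bash
python3 drive.py '-0.035 -0.022 0 0.14 1; -0.07 -0.044 0 0.28 1; -0.105 -0.066 0 0.42 1; -0.14 -0.088 0 0.56 1; -0.175 -0.11 0.01 0.7 1; -0.21 -0.132 0.02 0.84 1; -0.245 -0.154 0.03 0.98 1; -0.274 -0.175 0.052 1.13 1; -0.274 -0.175 0.052 1.13 1; -0.274 -0.175 0.052 1.13 1' 60
cat > b.py <<'E'
from h import *
d=snap("wrist"); W=pts(d); hsv=cv2.cvtColor(d["pixels"],cv2.COLOR_RGB2HSV).astype(int)
H,S=hsv[...,0],hsv[...,1]; z=W[...,2]
m=((z>.036)&(z<.052)&(H>8)&(H<28)&(S>50)).astype(np.uint8)
c=max(cv2.findContours(m,0,2)[0],key=cv2.contourArea)[:,0]
P=np.array([plane(d,u,v,.044)[:2] for u,v in c])*1000
print(c.min(0),c.max(0),cv2.minAreaRect(P.astype(np.float32)),np.nanmean(z[m>0]))
save(d,"wrist1")
go([.4335,.298,.043],.02)
E
python3 b.py
```

```text
t: 1.15
tcp_pos: [0.4338, 0.298, 0.1699]
tool_rot: [0.7, 0.714, -0.001, -0.001]
force: [0.4, -0.5, 0.0]
finger_gap: 1.0
gripper_force: 0.0
[264 148] [300 309] ((437.4914245605469, 259.12579345703125), (33.90760803222656, 178.85731506347656), 1.1269721984863281) 0.043279837591811
tcp [0.4337 0.299  0.1704] delta [-0.001  -0.0002  0.1274] turn 0.00031494670428156013 tooly 0.0203 t 1.2 F [ 0.1  0.6 -0.2] q [0.39 0.47 1.73 0.   0.94 0.37]
```

View pics/wrist1.png

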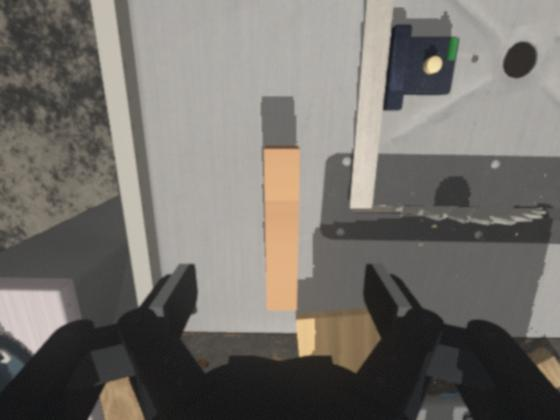

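The wrist picture shows the block at columns 264–300, rows 148–309. The square's rule is at column 352 and beyond, which leaves enough clearance. Now I'll descend and grasp.

```bash
python3 drive.py '0 0.002 0.04 0 0.8; 0.001 0.002 0.08 0 0.8; 0.001 0.002 0.11 0 0.8; 0.001 0.002 0.127 0 0.8; 0.001 0.002 0.127 0 0.8; 0.001 0.002 0.127 0 0.3; 0.001 0.002 0.127 0 0.2; 0.001 0.002 0.127 0 0.2; 0.001 0.002 0.127 0 0.2; 0.001 0.002 0.127 0 0.2; 0.001 0.002 0.127 0 0.2' 60; python3 drive.py '0 0 -0.02 0 0.2; 0 0 -0.05 0 0.2; 0 0 -0.09 0 0.2; 0 0 -0.09 0 0.2; 0 0 -0.09 0 0.2'
```

```text
t: 2.3
tcp_pos: [0.4361, 0.2999, 0.0439]
tool_rot: [0.7, 0.714, 0.0, 0.0]
force: [-0.7, -1.1, -0.1]
finger_gap: 0.197
gripper_force: 0.0
t: 2.8
tcp_pos: [0.4364, 0.3, 0.1345]
tool_rot: [0.7, 0.714, 0.001, 0.0]
force: [-0.7, 0.2, -0.7]
finger_gap: 0.199
gripper_force: 0.0
```

```bash
python3 b.py
python3 - <<'E'
from h import *
d=snap("scene"); save(d,"scene2",(120,100,400,310),2.8)
E
```

```text
[259 155] [299 333] ((437.3677062988281, 259.08111572265625), (33.889225006103516, 178.9346466064453), 1.1158722639083862) 0.04325506619481709
tcp [0.4355 0.2996 0.1334] delta [-0.0016 -0.002   0.0904] turn -0.00015742569171317555 tooly 0.0198 t 2.85 F [ 0.2 -0.5  0.3] q [0.39 0.53 1.76 0.   0.86 0.37]
```

View pics/scene2.png

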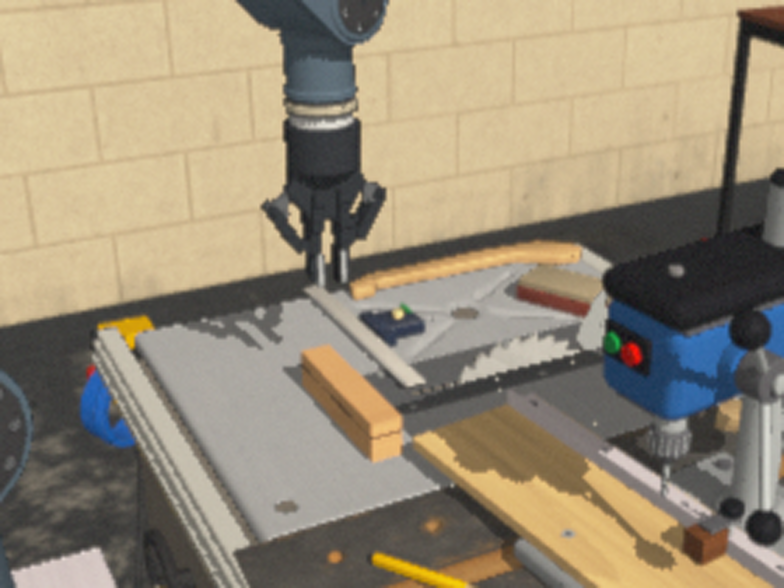

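Run:
```python
from h import *
d=snap("scene"); s=manip.sense(); p=np.array(s["tcp_pos"])
print("tcp px",proj(d,p),"tip px",proj(d,p-[0,0,.022]), "block L",proj(d,[.434,.349,.044]),"R",proj(d,[.439,.17,.044]))
W=pts(d); m=(np.abs(W[...,0]-p[0])<.06)&(np.abs(W[...,1]-p[1])<.1)&(W[...,2]>.06)&(W[...,2]<.3)
P=W[m]; o=P[np.argsort(P[:,2])]; print(m.sum(),o[:12].round(3).tolist())
w=snap("wrist"); Q=pts(w); m=(w["range_z"]>0)&(w["range_z"]<.2); P=Q[m]; o=P[np.argsort(P[:,2])];print(m.sum(),o[:300:30].round(3).tolist())
T=Ro.from_quat(s["tool_rot"]).as_matrix(); print(w["hand_eye"]); print(((P-p)@T)[:,2].max())
save(w,"wrist3"); save(d,"scene3")
```

```text
tcp px [237.27819113 203.66470823] tip px [237.60075056 210.44308034] block L [232.09169588 223.68944302] R [258.01240793 249.36624629]
1272 [[0.42, 0.296, 0.142], [0.443, 0.298, 0.143], [0.443, 0.304, 0.144], [0.442, 0.288, 0.144], [0.424, 0.288, 0.145], [0.418, 0.298, 0.145], [0.449, 0.289, 0.145], [0.42, 0.288, 0.145], [0.444, 0.299, 0.146], [0.42, 0.295, 0.146], [0.445, 0.288, 0.147], [0.443, 0.303, 0.147]]
45994 [[0.428, 0.302, 0.139], [0.428, 0.291, 0.143], [0.427, 0.31, 0.144], [0.45, 0.311, 0.145], [0.422, 0.31, 0.146], [0.423, 0.31, 0.147], [0.445, 0.31, 0.148], [0.421, 0.31, 0.148], [0.428, 0.308, 0.149], [0.447, 0.311, 0.149]]
[[ 8.17714607e-04 -9.51517359e-01 -3.07593964e-01  7.88179651e-02]
 [ 9.99999576e-01  6.47962517e-04  6.54000731e-04  1.11782689e-03]
 [-4.22983689e-04 -3.07594369e-01  9.51517486e-01 -1.50360519e-01]
 [ 0.00000000e+00  0.00000000e+00  0.00000000e+00  1.00000000e+00]]
-0.0070242033973333005
```

View pics/wrist3.png

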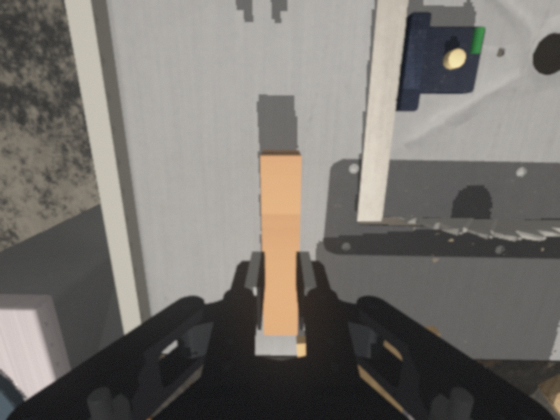

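The block was missed because the fingertips stand about 7 mm behind the reported TCP, not 22 mm ahead. Both cameras put them at z≈0.14 with the TCP at 0.133. I'll go 30 mm lower.

```bash
python3 drive.py '0 0 0 0 0.8; 0 0 0 0 0.8; 0 0.001 0.04 0 0.8; 0 0.001 0.08 0 0.8; 0 0.001 0.1 0 0.8; 0 0.001 0.121 0 0.8; 0 0.001 0.121 0 0.8'; python3 drive.py '0 0 0 0 0.3; 0 0 0 0 0.2; 0 0 0 0 0.2; 0 0 0 0 0.2;0 0 0 0 0.2; 0 0 0 0 0.2' 60
```

```text
t: 3.7
tcp_pos: [0.4349, 0.299, 0.0098]
tool_rot: [0.7, 0.714, -0.003, -0.001]
force: [-1.0, 0.1, 1.2]
finger_gap: 0.807
gripper_force: 0.0
t: 4.3
tcp_pos: [0.4377, 0.3003, 0.0139]
tool_rot: [0.7, 0.714, 0.001, 0.0]
force: [0.3, 0.5, 5.7]
finger_gap: 0.386
gripper_force: 61.3
```

```bash
python3 drive.py '0 0 -0.02 0 0.2; 0 0 -0.05 0 0.2; 0 0 -0.09 0 0.2; 0 0 -0.12 0 0.2; 0 0 -0.12 0 0.2; 0 0 -0.12 0 0.2'
python3 - <<'E'
from h import *
s=manip.sense(); p=s["tcp_pos"]
d=snap("scene"); W=pts(d)
hsv=cv2.cvtColor(d["pixels"],cv2.COLOR_RGB2HSV).astype(int);H,S=hsv[...,0],hsv[...,1]
m=(H>8)&(H<28)&(S>60)&(W[...,2]>.06)&(W[...,2]<.22)&(abs(W[...,0]-p[0])<.12)&(abs(W[...,1]-p[1])<.2)
print(p,m.sum(),np.nanpercentile(W[m],[2,50,98],axis=0).round(3))
Q=W[(abs(W[...,0]-p[0])<.04)&(abs(W[...,1]-p[1])<.03)&(W[...,2]>.06)&(W[...,2]<.25)&(S<60)]
print(Q[np.argsort(Q[:,2])][:10].round(3).tolist())
save(d,"scene4",(160,110,340,250),4)
go([.5,.1,.17],.122)
E
```

```text
t: 4.9
tcp_pos: [0.4369, 0.2999, 0.1331]
tool_rot: [0.7, 0.714, 0.001, 0.0]
force: [-1.1, 0.1, -1.3]
finger_gap: 0.385
gripper_force: 60.5
[0.43688076 0.29990377 0.13309899] 792 [[0.404 0.165 0.122]
 [0.427 0.225 0.158]
 [0.454 0.34  0.208]]
[[0.421, 0.284, 0.118], [0.419, 0.272, 0.12], [0.419, 0.286, 0.121], [0.417, 0.29, 0.123], [0.419, 0.293, 0.144], [0.414, 0.294, 0.144], [0.413, 0.299, 0.146], [0.415, 0.289, 0.146], [0.413, 0.293, 0.148], [0.417, 0.285, 0.15]]
tcp [0.4361 0.2995 0.132 ] delta [-0.2008  0.0599 -0.0379] turn -0.10200359500707412 tooly 0.02 t 4.95 F [-0.1  0.1 -1.3] q [ 0.39  0.53  1.76 -0.    0.85  0.37]
```

View pics/scene4.png

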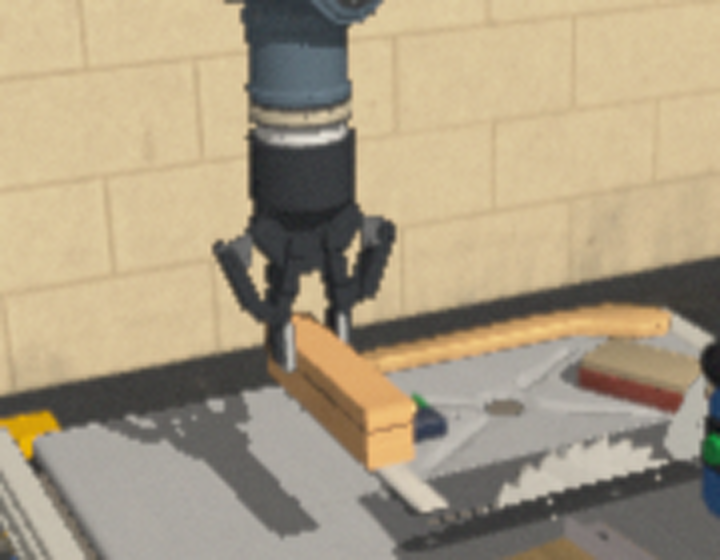

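```bash
python3 drive.py '-0.03 0.015 0 -0.02 0.2; -0.07 0.035 0 -0.04 0.2; -0.11 0.055 0 -0.06 0.2; -0.15 0.075 0 -0.08 0.2; -0.19 0.095 0 -0.1 0.2; -0.215 0.11 0.01 -0.102 0.2; -0.215 0.11 0.032 -0.102 0.2; -0.215 0.11 0.032 -0.102 0.2; -0.215 0.11 0.032 -0.102 0.2'
cat > f.py <<'E'
from h import *
import pickle
for n in ("scene","side"):
    d=pickle.load(open(n+"0.pkl","rb")); W=pts(d); hsv=cv2.cvtColor(d["pixels"],cv2.COLOR_RGB2HSV).astype(int)
    H,S=hsv[...,0],hsv[...,1]
    m=((W[...,2]>.024)&(W[...,2]<.040)&(H>8)&(H<28)&(S>55)&(W[...,0]>.4)&(W[...,0]<.75)&(W[...,1]<.3)&(W[...,1]>-.35))
    k,l,st,_=cv2.connectedComponentsWithStats(m.astype(np.uint8)); m=l==1+np.argmax(st[1:,4])
    v,u=np.nonzero(m); P=np.array([plane(d,a,b,.032)[:2] for a,b in zip(u,v)])
    yaw=.122; o=np.array([.558,-.115])
    for it in range(6):
        R=np.array([[np.cos(yaw),-np.sin(yaw)],[np.sin(yaw),np.cos(yaw)]]); Q=(P-o)@R
        bins=np.arange(-.11,.26,.01); B=[];F=[]
        for b in bins:
            q=Q[(Q[:,1]>=b)&(Q[:,1]<b+.01),0]
            if len(q)>8: F.append((b+.005,q.min())); B.append((b+.005,q.max()))
        F=np.array(F);B=np.array(B)
        def fit(A):
            for _ in range(4):
                p=np.polyfit(A[:,0],A[:,1],1); r=A[:,1]-np.polyval(p,A[:,0]); A=A[abs(r)<max(.0015,1.5*np.median(abs(r)))]
            return p,len(A)
        (pf,nf),(pb,nb)=fit(F),fit(B)
        yaw-=pf[0]
        e=pf[1]+.075; o=o+R@[e,0]
    print(n,"yaw",yaw.round(4),"o",o.round(4),"front",pf.round(4),nf,"back",pb.round(4),nb)
    for a in (Q[abs(Q[:,0])<.03]): pass
    q=Q[(Q[:,0]>-.06)&(Q[:,0]<0)]; print(" y range",np.percentile(q[:,1],[.0,.3,99.7,100]).round(4))
    # end stop: dark brown pts above the table
    Z=(W-[*o,0]); X=Z[...,0]*np.cos(yaw)+Z[...,1]*np.sin(yaw); Y=-Z[...,0]*np.sin(yaw)+Z[...,1]*np.cos(yaw)
    ms=(X>0)&(X<.05)&(Y>-.09)&(Y<.02)&(W[...,2]>.050)&(W[...,2]<.07)&(H<15)&(S>100)
    print(" stop",ms.sum(),[np.nanpercentile(a[ms],[2,50,98]).round(4).tolist() for a in (X,Y,W[...,2])])
    mt=(X>.02)&(X<.07)&(Y>.03)&(Y<.25)&(W[...,2]>.044)&(W[...,2]<.055)
    print(" fence top X",mt.sum(),np.nanpercentile(X[mt],[2,10,50,98]).round(4))
    if n=="scene": save(d,"x",None)
E
python3 f.py
```

```text
t: 5.85
tcp_pos: [0.5492, 0.0873, 0.0988]
tool_rot: [0.663, 0.749, -0.002, -0.002]
force: [0.1, 0.6, -1.4]
finger_gap: 0.382
gripper_force: 60.2
scene yaw 0.1121 o [ 0.5529 -0.1156] front [ 0.    -0.075] 30 back [-0.0046  0.0496] 26
 y range [-0.1258 -0.1243  0.2683  0.27  ]
 stop 78 [[0.0176, 0.0241, 0.0441], [-0.0396, -0.0327, -0.0167], [0.0504, 0.0567, 0.0593]]
 fence top X 128 [0.0459 0.047  0.0492 0.0534]
side yaw 0.1139 o [ 0.5559 -0.1153] front [ 0.    -0.075] 32 back [-0.0002  0.0487] 21
 y range [-0.132  -0.1294  0.2724  0.2736]
 stop 62 [[0.0155, 0.0241, 0.042], [-0.0411, -0.0365, -0.0173], [0.0504, 0.0563, 0.0614]]
 fence top X 97 [0.044  0.045  0.047  0.0506]
```

```bash
python3 drive.py '0 0 0.03 0.008 0.2; 0 0 0.052 0.008 0.2; 0 0 0.054 0.008 0.2;0 0 0.054 0.008 0.2;0 0 0.054 0.008 0.2'; python3 drive.py '0 0.002 0 0 0.2; 0 0.004 0 0 0.2; 0 0.006 0 0 0.2;  0 0.006 0 0 0.2; 0 0.006 0 0 0.2'; python3 -c "
from h import *
W=snap('scene'); save(W,'scene5',(270,200,430,320),4.8)
go([.558,-.118,.05],.114)"
```

```text
t: 6.35
tcp_pos: [0.5515, 0.0876, 0.0475]
tool_rot: [0.665, 0.747, 0.0, 0.001]
force: [0.6, -0.1, -1.1]
finger_gap: 0.383
gripper_force: 60.9
t: 6.85
tcp_pos: [0.5571, 0.0878, 0.0466]
tool_rot: [0.666, 0.746, -0.0, -0.0]
force: [0.2, -0.7, -0.7]
finger_gap: 0.381
gripper_force: 60.9
tcp [0.557  0.0878 0.0465] delta [-0.2045 -0.0224 -0.0035] turn -0.00011531620354010563 tooly 0.1139 t 6.9 F [-0.1  0.1 -1.5] q [-0.04  0.71  1.72  0.    0.72 -0.16]
```

View pics/scene5.png

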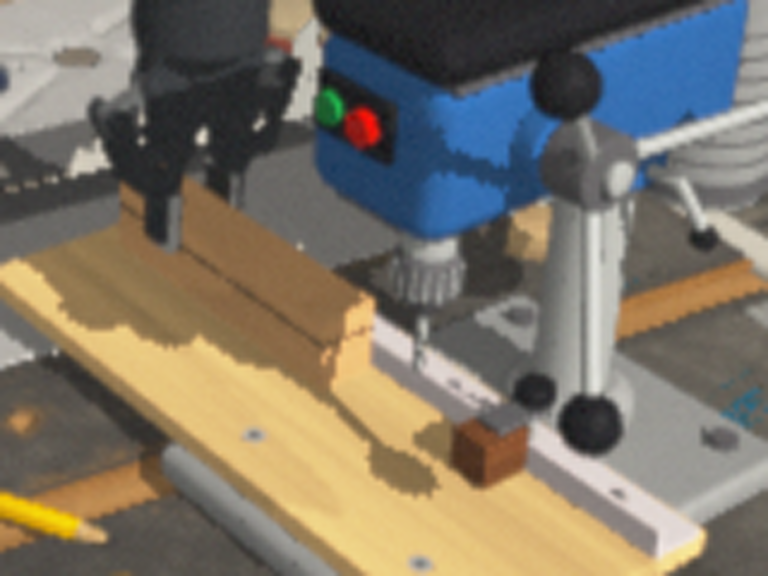

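The block is gripped level just above the plywood and close to the fence. Its right end is at about (345,340), the bit tip at (420,365) and the end stop at (490,455). Next I'll seek the fence by force.

```bash
python3 drive.py '0 0.002 0 0 0.2; 0 0.003 0 0 0.2; 0 0.003 0 0 0.2'; python3 drive.py '0 0.001 0.001 0 0.2; 0 0.002 0.001 0 0.2; 0 0.002 0.001 0 0.2'; python3 drive.py '0 0.001 0 0 0.2; 0 0.002 0 0 0.2; 0 0.002 0 0 0.2'
```

```text
t: 7.2
tcp_pos: [0.5604, 0.0881, 0.0465]
tool_rot: [0.666, 0.746, 0.0, 0.0]
force: [0.3, 1.8, -1.0]
finger_gap: 0.385
gripper_force: 60.9
t: 7.5
tcp_pos: [0.5615, 0.0883, 0.0453]
tool_rot: [0.666, 0.746, -0.001, -0.0]
force: [-0.6, 0.1, -0.0]
finger_gap: 0.384
gripper_force: 61.0
t: 7.8
tcp_pos: [0.5617, 0.0883, 0.0453]
tool_rot: [0.665, 0.747, -0.002, -0.002]
force: [-4.7, -2.2, 3.1]
finger_gap: 0.387
gripper_force: 61.4
```

```bash
python3 drive.py '-0.01 -0.0015 0 0 0.2; -0.03 -0.0015 0 0 0.2; -0.05 -0.0015 0 0 0.2; -0.065 -0.0015 0 0 0.2; -0.075 -0.0015 0 0 0.2; -0.078 -0.0015 0 0 0.2; -0.078 -0.0015 0 0 0.2; -0.078 -0.0015 0 0 0.2'; python3 -c "
from h import *
import pickle
W=snap('scene');pickle.dump(W,open('s6.pkl','wb')); save(W,'scene6',(270,200,430,320),4.8)"
```

```text
t: 8.6
tcp_pos: [0.5707, 0.0101, 0.0453]
tool_rot: [0.665, 0.747, -0.001, -0.0]
force: [-4.8, -3.0, 0.5]
finger_gap: 0.383
gripper_force: 61.0
```

View pics/scene6.png

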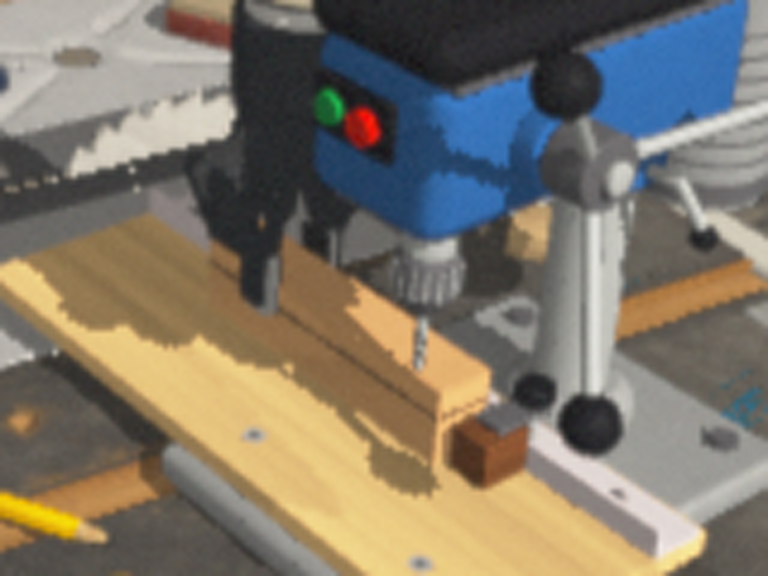

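The block's right end, at about (440,440), is a few mm from the stop at (455,450). I'll seek the stop by force.

```bash
python3 drive.py '-0.003 0 0 0 0.2; -0.006 0 0 0 0.2; -0.008 0 0 0 0.2; -0.008 0 0 0 0.2; -0.008 0 0 0 0.2'; python3 drive.py '-0.0015 0 0 0 0.2; -0.003 0 0 0 0.2; -0.003 0 0 0 0.2; -0.003 0 0 0 0.2'; python3 drive.py '-0.001 0 0 0 0.2; -0.002 0 0 0 0.2; -0.002 0 0 0 0.2; -0.002 0 0 0 0.2'
```

```text
t: 9.15
tcp_pos: [0.5712, 0.0051, 0.0453]
tool_rot: [0.666, 0.746, 0.0, -0.002]
force: [-5.0, 7.1, 0.8]
finger_gap: 0.383
gripper_force: 61.2
t: 9.55
tcp_pos: [0.5712, 0.0051, 0.0454]
tool_rot: [0.666, 0.746, 0.002, -0.003]
force: [-3.0, 15.5, 3.3]
finger_gap: 0.389
gripper_force: 61.3
t: 9.95
tcp_pos: [0.5712, 0.005, 0.0455]
tool_rot: [0.666, 0.746, 0.002, -0.004]
force: [-3.3, 23.2, 4.1]
finger_gap: 0.384
gripper_force: 61.5
```

```bash
python3 drive.py '0.003 0 0 0 0.2; 0.006 0 0 0 0.2; 0.006 0 0.0005 0 0.2'; python3 drive.py '0 0 0 0 0.45; 0 0 0 0 0.65; 0 0 0 0 0.65;0 0 0 0 0.65; 0 0 -0.02 0 0.65; 0 0 -0.045 0 0.65; 0.03 0 -0.06 0 0.65; 0.06 0 -0.06 0 0.65; 0.09 0 -0.06 0 0.65; 0.12 0 -0.06 0 0.4; 0.12 0 -0.06 0 0.1;0.12 0 -0.06 0 0.1'
cat > c.py <<'E'
from h import *
import sys
for n in ("scene","side"):
    d=snap(n); W=pts(d); hsv=cv2.cvtColor(d["pixels"],cv2.COLOR_RGB2HSV).astype(int); H,S=hsv[...,0],hsv[...,1]
    x,y,z=np.moveaxis(W,-1,0)
    m=((z>.070)&(z<.084)&(H>8)&(H<28)&(S>60)&(x>.5)&(x<.7)&(y>-.17)&(y<.12))
    r=cv2.minAreaRect((W[m][:,:2]*1000).astype(np.float32)); print(n,"top",m.sum(),np.round(r[0],1),np.round(r[1],1),round(r[2],2),np.nanmedian(z[m]).round(4))
    save(d,n+sys.argv[1],(270,200,430,320) if n=="scene" else None,4.8 if n=="scene" else 1)
go([.558,-.118,.05],.114)
E
python3 c.py 7
```

```text
t: 10.25
tcp_pos: [0.5713, 0.0051, 0.0453]
tool_rot: [0.665, 0.747, -0.0, -0.001]
force: [-4.9, 2.7, 7.1]
finger_gap: 0.385
gripper_force: 61.9
t: 11.45
tcp_pos: [0.5589, 0.1236, 0.1051]
tool_rot: [0.665, 0.747, 0.0, 0.0]
force: [0.4, -0.5, 0.9]
finger_gap: 0.145
gripper_force: 0.0
scene top 619 [574.4 -37.6] [ 37.7 183.8] 5.79 0.0754
side top 417 [575.6 -38.2] [ 37.7 184.1] 6.94 0.0773
tcp [0.5591 0.1224 0.105 ] delta [-0.2387 -0.0283  0.0551] turn -0.0006137079479486829 tooly 0.1134 t 11.55 F [0.5 0.1 0.1] q [ 0.02  0.62  1.67 -0.    0.85 -0.09]
```

```bash
python3 drive.py '0 -0.003 0.03 0 0; -0.02 -0.003 0.052 0 0; -0.05 -0.003 0.052 0 0; -0.058 -0.003 0.052 0 0;-0.06 -0.003 0.052 0 0;-0.06 -0.003 0.052 0 0' 20; python3 drive.py '-0.002 0 0 0 0; -0.003 0 0 0 0; -0.004 0 0 0 0; -0.004 0 0 0 0;-0.004 0 0 0 0'
```

```text
t: 12.15
tcp_pos: [0.5622, 0.0629, 0.053]
tool_rot: [0.667, 0.745, 0.0, -0.001]
force: [0.5, 2.1, -1.4]
finger_gap: 0.002
gripper_force: 1.2
t: 12.65
tcp_pos: [0.5613, 0.0627, 0.0531]
tool_rot: [0.667, 0.745, 0.001, -0.003]
force: [-1.9, 13.2, 1.0]
finger_gap: -0.001
gripper_force: 6.7
```

```bash
python3 drive.py '0.012 0 0 0 0; 0.012 -0.03 0 0 0; 0 -0.055 0 0 0; -0.03 -0.055 0 0 0; -0.05 -0.055 0 0 0; -0.05 -0.045 0 0 0; -0.05 -0.038 0 0 0; -0.05 -0.038 0 0 0'; python3 drive.py '0 0.003 0 0 0; 0 0.006 0 0 0;  0 0.009 0 0 0; 0 0.009 0 0 0'; python3 -c "
from h import *
go([.558,-.118,.05],.114)"
```

```text
t: 13.45
tcp_pos: [0.5328, 0.0055, 0.0533]
tool_rot: [0.665, 0.746, 0.001, 0.001]
force: [-0.1, -0.4, 0.3]
finger_gap: 0.003
gripper_force: 0.0
t: 13.85
tcp_pos: [0.54, 0.0067, 0.053]
tool_rot: [0.665, 0.746, 0.0, 0.0]
force: [-0.2, -0.5, -0.3]
finger_gap: -0.003
gripper_force: 0.1
tcp [0.54   0.0067 0.053 ] delta [-0.1259  0.0036  0.003 ] turn 0.0006401230422292681 tooly 0.1146 t 13.85 F [-0.2 -0.5 -0.3] q [-0.19  0.67  1.78  0.    0.69 -0.31]
```

```bash
python3 drive.py '0 0.002 0 0 0; 0 0.004 0 0 0; 0 0.005 0 0 0; 0 0.005 0 0 0'; python3 drive.py '0 0.002 0 0 0; 0 0.004 0 0 0; 0 0.004 0 0 0'; python3 drive.py '0 0.001 0 0 0; 0 0.002 0 0 0; 0 0.002 0 0 0'
```

```text
t: 14.25
tcp_pos: [0.5417, 0.0069, 0.0529]
tool_rot: [0.665, 0.746, -0.002, -0.003]
force: [-5.1, -1.8, 5.2]
finger_gap: -0.003
gripper_force: 3.1
t: 14.55
tcp_pos: [0.5417, 0.007, 0.0529]
tool_rot: [0.665, 0.747, -0.005, -0.006]
force: [-13.0, -4.9, 10.4]
finger_gap: -0.002
gripper_force: 6.8
t: 14.85
tcp_pos: [0.5417, 0.0071, 0.053]
tool_rot: [0.665, 0.747, -0.006, -0.007]
force: [-15.2, -6.9, 14.6]
finger_gap: 0.003
gripper_force: 8.5
```

```bash
python3 drive.py '0 -0.03 0 0 0; 0 -0.06 -0.03 0 0; 0 -0.09 -0.07 -0.1 0.2; -0.01 -0.11 -0.11 -0.24 0.4; -0.03 -0.125 -0.15 -0.38 0.5; -0.05 -0.129 -0.19 -0.52 0.6; -0.07 -0.129 -0.23 -0.66 0.6; -0.09 -0.129 -0.27 -0.8 0.6; -0.11 -0.129 -0.3 -0.94 0.6; -0.13 -0.129 -0.33 -1.08 0.6; -0.143 -0.129 -0.347 -1.22 0.6; -0.143 -0.129 -0.347 -1.36 0.6; -0.143 -0.129 -0.347 -1.5 0.6; -0.143 -0.129 -0.347 -1.57 0.6; -0.143 -0.129 -0.347 -1.57 0.6'
python3 c.py 8
python3 - <<'E'
from h import *
import pickle
for n in ("scene","side","wrist"):
    d=snap(n); pickle.dump(d,open(n+"9.pkl","wb")); W=pts(d); V=d["pixels"].max(-1).astype(int)
    x,y,z=np.moveaxis(W,-1,0)
    m=((V<70)&(abs(x-.518)<.05)&(abs(y+.235)<.035)&(z>.26)&(z<.34)).astype(np.uint8)
    k,l,st,c=cv2.connectedComponentsWithStats(m)
    for i in range(1,k):
        if st[i,4]>15:
            P=W[l==i]; u,v=c[i]; print(n,st[i],c[i].round(1),P.mean(0).round(4),"pix ray at mean+14mm", end=" ")
            o,r=ray(d,u,v); r/=np.linalg.norm(r); cen=P[np.argmin(np.linalg.norm(np.cross(P-o,r),axis=1))]; t=np.percentile((P-o)@r,5); print((o+r*(t+.014)).round(4))
E
```

```text
t: 16.35
tcp_pos: [0.4389, -0.1493, 0.4001]
tool_rot: [-0.056, 0.998, -0.0, 0.0]
force: [-0.4, -0.2, 0.4]
finger_gap: 0.6
gripper_force: 0.0
scene top 629 [574.8 -38.2] [ 38.7 181.9] 6.08 0.0754
side top 419 [575.  -38.9] [ 38.7 183.8] 6.85 0.0773
tcp [ 0.4388 -0.1492  0.4   ] delta [-0.1218  0.0178  0.3501] turn 1.5683407650762076 tooly 1.6823 t 16.45 F [0.  0.2 0. ] q [-0.57  0.12  1.55  0.    1.47 -2.25]
scene [381 210  14  16 160] [387.3 217.2] [ 0.5135 -0.2379  0.3055] pix ray at mean+14mm [ 0.5198 -0.2314  0.3012]
side [328 216  12  12 112] [333.3 221.1] [ 0.5175 -0.24    0.3066] pix ray at mean+14mm [ 0.5205 -0.2326  0.3032]
wrist [174 264  27  28 509] [186.3 276.5] [ 0.5155 -0.2302  0.3087] pix ray at mean+14mm [ 0.5211 -0.2328  0.3001]
```

View pics/scene8.png

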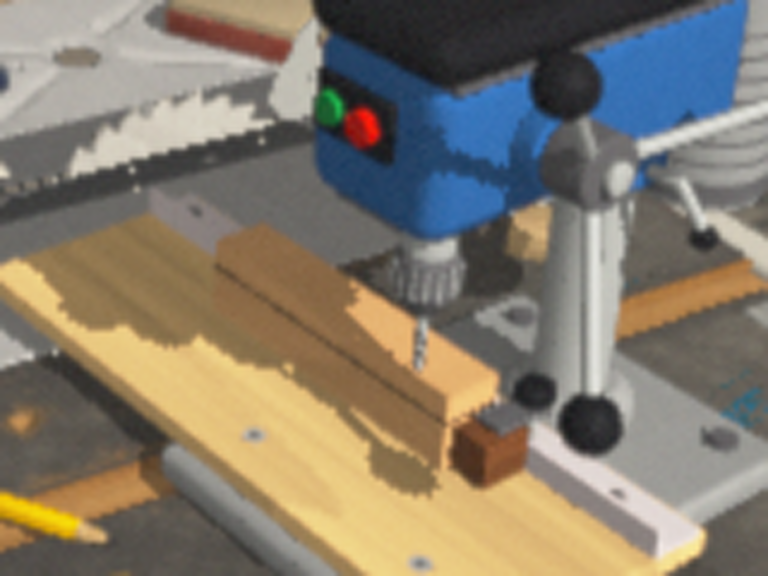

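The block sits home in the picture: right end on the stop at (450,420), back face on the fence. The bit tip is at about (420,368), and the line below it at about (420,405). Next I'll measure the tip against the line numerically.

```bash
cat > tip.py <<'E'
from h import *
from scipy.ndimage import map_coordinates as mc
yaw=.114; c,s=np.cos(yaw),np.sin(yaw)
def measure(o,names=("scene","side"),N=3,verbose=True):
    for n in names:
        ds=[snap(n) for _ in range(N)]; d=ds[0]
        im=np.mean([k["pixels"].astype(float) for k in ds],0)
        sat=(im.max(-1)-im.min(-1))/(im.max(-1)+1); val=im.mean(-1)
        def samp(A,X,Y,zs):
            uv=np.array([proj(d,[o[0]+c*X-s*Y,o[1]+s*X+c*Y,z]) for z in zs]); return mc(A,[uv[:,1],uv[:,0]],order=1),uv
        W=pts(d); u0,v0=proj(d,[*o,.09]); u0,v0=int(u0),int(v0)
        if verbose:
            print(n,"sat around bit, rows from",v0-8,"cols from",u0-7)
            print((sat[v0-8:v0+14,u0-7:u0+8]*100).astype(int))
            a=W[v0-14:v0+8,u0-7:u0+8]; q=a[(sat[v0-14:v0+8,u0-7:u0+8]<.3)]; q=q[(abs(q[:,0]-o[0])<.02)&(abs(q[:,1]-o[1])<.02)]; print("bit pts",len(q),np.median(q,0).round(4) if len(q) else None)
        zs=np.arange(.045,.075,.0005)
        L=[]
        for Y in np.arange(-.010,.045,.005):
            v,uv=samp(val,.008,Y,zs); i=np.argmin(v[8:-8])+8; w=np.clip(np.median(v)-v[i-6:i+7],0,None); L.append((round(Y,3),round((zs[i-6:i+7]*w).sum()/w.sum(),4)))
        print(n,"line z by Y",L)
        print("mark px",proj(d,[o[0]+c*.008,o[1]+s*.008,.06]).round(2),"axis px z.09,.06",proj(d,[*o,.09]).round(2),proj(d,[*o,.06]).round(2))
if __name__=="__main__": measure(np.array([.5595,-.1165]))
E
python3 tip.py
```

```text
scene sat around bit, rows from 267 cols from 350
[[50 49 49 50 49 49 43 10  4 10 14 11  8  5  4]
 [50 50 49 49 49 50 38  9  5 30 32 13  5  3  3]
 [49 49 49 49 49 50 36  7  9 43 44 31 16  6  3]
 [50 50 50 50 50 49 34  6 12 45 49 47 38 24  7]
 [50 50 49 49 49 50 33  5 22 48 50 50 49 44 30]
 [51 51 49 50 50 49 28  6 22 47 49 50 49 50 47]
 [49 50 51 50 50 49 27  8 25 46 50 49 49 50 49]
 [49 50 51 49 49 49 18  7 33 48 49 50 49 50 50]
 [48 49 50 51 51 50 16  6 36 49 49 50 50 49 49]
 [49 48 48 49 50 51 28 14 42 49 50 50 50 49 50]
 [49 50 50 49 49 49 45 40 48 48 50 50 50 50 50]
 [49 49 48 48 50 49 49 51 51 50 50 50 50 50 50]
 [46 49 49 49 50 50 49 50 51 52 51 50 50 50 50]
 [45 45 48 49 48 49 48 49 49 50 51 51 50 50 50]
 [48 47 46 47 47 49 49 49 49 48 50 51 51 50 50]
 [48 49 48 47 46 49 49 49 48 49 49 49 50 51 50]
 [50 49 48 48 47 46 46 49 48 49 49 50 51 51 48]
 [48 48 47 48 49 48 45 44 49 49 49 49 50 51 47]
 [50 49 49 48 49 49 49 47 46 48 48 48 50 50 47]
 [49 48 49 50 48 48 48 49 49 45 46 49 50 48 48]
 [49 49 50 50 48 49 50 49 49 50 46 46 49 50 50]
 [47 48 49 49 48 48 49 48 48 48 48 48 47 5
[... 1555 characters left out ...]
 52 52 51 52 50 51 51 51 51 51]
 [47 47 47 47 49 51 51 52 51 50 51 51 51 51 53]
 [48 48 47 46 48 50 52 52 52 52 51 52 51 51 54]]
bit pts 56 [ 0.5584 -0.1238  0.1307]
side line z by Y [(np.float64(-0.01), np.float64(0.0612)), (np.float64(-0.005), np.float64(0.061)), (np.float64(0.0), np.float64(0.0624)), (np.float64(0.005), np.float64(0.0624)), (np.float64(0.01), np.float64(0.0623)), (np.float64(0.015), np.float64(0.0608)), (np.float64(0.02), np.float64(0.0611)), (np.float64(0.025), np.float64(0.061)), (np.float64(0.03), np.float64(0.0614)), (np.float64(0.035), np.float64(0.0617)), (np.float64(0.04), np.float64(0.0596))]
mark px [329.42 285.82] axis px z.09,.06 [327.32 276.56] [326.74 286.35]
```

```bash
python3 drive.py '-0.02 -0.025 0.01 0 0.6; -0.045 -0.055 0.02 0 0.6; -0.065 -0.085 0.03 0 0.6; -0.072 -0.092 0.05 0 0.6; -0.072 -0.092 0.05 0 0.6; -0.072 -0.092 0.05 0 0.6'
python3 - <<'E'
from h import *
W_=snap("wrist"); W=pts(W_); V=W_["pixels"].max(-1).astype(int)
x,y,z=np.moveaxis(W,-1,0)
m=((V<75)&(abs(x-.52)<.035)&(abs(y+.2325)<.022)&(z>.285)&(z<.325)&(W_["range_z"]>.12)).astype(np.uint8)
k,l,st,c=cv2.connectedComponentsWithStats(m)
for i in range(1,k):
    if st[i,4]>30:
        P=W[l==i]; A=np.c_[2*P,np.ones(len(P))]; b=(P**2).sum(1); q=np.linalg.lstsq(A,b,rcond=None)[0]; print(st[i],c[i],P.mean(0).round(4),"sphere",q[:3].round(4),np.sqrt(q[3]+q[:3]@q[:3]).round(4),P.min(0).round(3),P.max(0).round(3))
go([.5205,-.2325,.2755],.114+np.pi/2)
E
```

```text
t: 17.5
tcp_pos: [0.5202, -0.232, 0.3496]
tool_rot: [-0.057, 0.998, 0.001, -0.001]
force: [0.3, -0.2, -0.2]
finger_gap: 0.599
gripper_force: 0.0
[263 210  35  37 961] [279.90426639 228.34651405] [ 0.5179 -0.2325  0.3095] sphere [ 0.5212 -0.2315  0.3006] 0.0134 [ 0.507 -0.245  0.296] [ 0.533 -0.22   0.315]
tcp [ 0.5204 -0.232   0.3506] delta [-0.     -0.0005  0.0751] turn -0.0005587565718836451 tooly 1.6842 t 17.55 F [ 0.7 -0.2  1.3] q [-0.62  0.33  1.4   0.    1.41 -2.3 ]
```

```bash
python3 drive.py '-0.001 0 0.03 0 0.6; -0.001 0 0.055 0 0.6; -0.001 0 0.076 0 0.6; -0.001 0 0.076 0 0.6; -0.001 0 0.076 0 0.3; -0.001 0 0.076 0 0.15; -0.001 0 0.076 0 0.15; -0.001 0 0.076 0 0.15; -0.001 0 0.076 0 0.15' 80
```

```text
t: 18.45
tcp_pos: [0.5224, -0.2315, 0.2766]
tool_rot: [-0.057, 0.998, 0.0, 0.001]
force: [-1.2, 4.4, 4.5]
finger_gap: 0.281
gripper_force: 78.1
```

```bash
python3 drive.py '0.006 0 0.007 0 0.15; 0.012 0 0.014 0 0.15; 0.017 0 0.021 0 0.15; 0.021 0 0.03 0 0.15; 0.021 0 0.03 0 0.15'
cat > k.py <<'E'
from h import *
s=manip.sense(); p=np.array(s["tcp_pos"])
for n in ("scene","wrist"):
    d=snap(n); W=pts(d); V=d["pixels"].max(-1).astype(int); x,y,z=np.moveaxis(W,-1,0)
    if n=="scene":
        im=d["pixels"].astype(float); sat=(im.max(-1)-im.min(-1))/(im.max(-1)+1)
        print((sat[266:292,352:362]*100).astype(int))
    else:
        m=(V<75)&(abs(x-p[0])<.03)&(abs(y-p[1])<.012)&(abs(z-p[2]-.024)<.025); P=W[m]; print(n,m.sum(),P.mean(0).round(4),P.max(0).round(4)) if m.sum() else None
print(p,s["force"])
E
python3 k.py
```

```text
t: 18.95
tcp_pos: [0.4949, -0.2347, 0.2462]
tool_rot: [-0.058, 0.998, -0.0, -0.006]
force: [-15.8, 1.2, 10.9]
finger_gap: 0.284
gripper_force: 82.3
[[49 47 29  5  3  4  5  1  4  2]
 [50 51 46 29  4  0  3  3  2  2]
 [50 49 49 44 26  3  7 20 23  9]
 [49 50 50 50 35  7 11 40 43 30]
 [48 49 51 50 28  6 12 43 49 46]
 [50 50 48 47 24  5 20 45 50 49]
 [49 49 51 47 18  6 21 47 49 49]
 [49 49 50 48 18  6 17 46 50 49]
 [50 50 49 49 20  6 18 44 50 51]
 [51 50 49 49 20  6 27 45 51 49]
 [49 51 51 45 14  8 36 50 50 50]
 [50 50 48 40  8  8 39 48 49 49]
 [47 49 49 37  7 12 43 49 50 51]
 [49 50 49 30  7 12 45 51 51 50]
 [49 47 47 41 25 26 44 51 53 50]
 [45 45 47 49 45 47 47 49 50 51]
 [48 46 44 47 48 50 49 49 51 50]
 [49 51 48 46 45 47 48 48 51 49]
 [48 48 48 49 47 46 46 49 47 50]
 [50 50 48 49 48 44 46 46 48 49]
 [48 50 48 49 49 48 49 47 46 48]
 [48 50 49 48 48 47 48 48 47 46]
 [49 50 49 48 49 50 50 50 50 48]
 [52 49 49 48 51 48 51 48 50 50]
 [48 48 49 50 50 48 49 49 48 47]
 [48 49 49 50 49 50 48 47 48 48]]
wrist 2608 [ 0.4961 -0.2345  0.2823] [ 0.5114 -0.2227  0.2933]
[ 0.494858   -0.23466544  0.24615101] [-15.80255638   1.18405949  10.9437678 ]
```

```bash
python3 drive.py '0 0 0 0 0.15; 0 0 0 0 0.15' 40; python3 drive.py '0 0 -0.004 0 0.15; 0 0 -0.004 0 0.15';  python3 - <<'E'
from h import *
s=manip.sense(); p=np.array(s["tcp_pos"]); R=Ro.from_quat(s["tool_rot"]).as_matrix()
d=snap("wrist"); W=pts(d); V=d["pixels"].max(-1).astype(int); L=(W-p)@R
m=(V<80)&(abs(L[...,1])<.011)&(abs(L[...,0])<.03)&(L[...,2]<-.008)&(L[...,2]>-.05)
P=L[m]; A=np.c_[2*P,np.ones(len(P))]
for _ in range(5):
    q=np.linalg.lstsq(A,(P**2).sum(1),rcond=None)[0]; r=np.sqrt(q[3]+q[:3]@q[:3]); e=abs(np.linalg.norm(P-q[:3],axis=1)-r); k=e<max(.001,2*np.median(e)); P,A=P[k],A[k]
print("ball in tool frame",q[:3].round(4),"r",r.round(4),len(P),m.sum())
# finger tips in tool frame
f=(V<110)&(abs(abs(L[...,1])-.02)<.008)&(abs(L[...,0])<.02)&(abs(L[...,2])<.06); F=L[f]; print("finger pts",len(F),"zmax",np.percentile(F[:,2],[90,99,100]).round(4), "x",np.percentile(F[:,0],[1,99]).round(4))
E
```

```text
t: 19.25
tcp_pos: [0.4955, -0.2346, 0.2468]
tool_rot: [-0.058, 0.998, -0.0, -0.005]
force: [-0.3, 2.1, 4.4]
finger_gap: 0.289
gripper_force: 82.4
t: 19.45
tcp_pos: [0.4976, -0.2344, 0.251]
tool_rot: [-0.057, 0.998, -0.0, -0.003]
force: [4.2, 3.2, -2.0]
finger_gap: 0.284
gripper_force: 81.2
ball in tool frame [-0.006   0.0001 -0.027 ] r 0.0135 2152 2275
finger pts 3236 zmax [-0.0232 -0.0128 -0.0085] x [-0.0113  0.0128]
```

```bash
python3 drive.py '0.002 0 0.004 0 0.15; 0.005 0 0.01 0 0.15; 0.008 0 0.017 0 0.15; 0.01 0 0.023 0 0.15; 0.012 0 0.03 0 0.15; 0.013 0 0.036 0 0.15; 0.014 0 0.042 0 0.15; 0.0145 0 0.048 0 0.15; 0.0145 0 0.053 0 0.15; 0.0145 0 0.053 0 0.15;0.0145 0 0.053 0 0.15;0.0145 0 0.053 0 0.15'
cat > e.py <<'E'
from tip import *
s0=manip.sense(); p=np.array(s0["tcp_pos"]); R=Ro.from_quat(s0["tool_rot"]).as_matrix()
d=snap("wrist"); W=pts(d); V=d["pixels"].max(-1).astype(int); L=(W-p)@R
m=(V<80)&(abs(L[...,1])<.011)&(abs(L[...,0])<.03)&(L[...,2]<-.008)&(L[...,2]>-.05); P=L[m]; A=np.c_[2*P,np.ones(len(P))]
for _ in range(5):
    q=np.linalg.lstsq(A,(P**2).sum(1),rcond=None)[0]; r=np.sqrt(q[3]+q[:3]@q[:3]); e=abs(np.linalg.norm(P-q[:3],axis=1)-r); k=e<max(.001,2*np.median(e)); P,A=P[k],A[k]
b=p+R@q[:3]; print("tcp",p.round(4),"F",np.round(s0["force"],1),"ball tool",q[:3].round(4),"r",r.round(4),"world",b.round(4))
f=(.593-b[0])/.9935; h=b[2]-.2250; th=np.degrees(np.arctan2(h,f)); print("theta",th.round(1),"radius",np.hypot(f,h).round(4),"quill",(np.radians(46-th)*30).round(2),"mm")
o=np.array([.5595,-.1165])
for n in ("scene","side"):
    ds=[snap(n) for _ in range(4)]; d=ds[0]; im=np.mean([k["pixels"].astype(float) for k in ds],0); sat=(im.max(-1)-im.min(-1))/(im.max(-1)+1)
    zs=np.arange(.115,.040,-.0005); prof=[]
    for z in zs:
        u,v=proj(d,[*o,z]); w=mc(sat,[np.full(9,v),u+np.linspace(-3,4,9)],order=1); prof.append(np.clip(.49-w,0,None).sum()*7/8)
    prof=np.array(prof); full=np.median(prof[40:60]); i=40+np.argmax(prof[40:]<full/2); zt=zs[i-1]+(zs[i]-zs[i-1])*(prof[i-1]-full/2)/(prof[i-1]-prof[i])
    print(n,"tip z",zt.round(4),"full",full.round(2)," px",proj(d,[*o,zt]).round(2), prof[40::6].round(1))
measure(o,N=3,verbose=False)
E
python3 e.py
```

```text
t: 20.7
tcp_pos: [0.4775, -0.2366, 0.1957]
tool_rot: [-0.058, 0.998, 0.0, -0.01]
force: [-24.3, -2.0, 9.9]
finger_gap: 0.283
gripper_force: 64.1
tcp [ 0.4775 -0.2366  0.1957] F [-24.3  -2.    9.9] ball tool [-0.0114  0.     -0.0344] r 0.0135 world [ 0.4895 -0.2352  0.2299]
theta 2.7 radius 0.1043 quill 22.68 mm
scene tip z 0.0644 full 0.98  px [356.35 284.86] [1.  1.  0.9 1.  1.1 1.2 1.2 1.2 1.3 1.1 0.6 0.2 0.  0.  0.  0.  0.  0.
 0.1]
side tip z 0.0657 full 1.04  px [326.85 284.5 ] [1.  1.1 1.  1.  1.  1.  1.2 1.2 1.2 0.9 0.4 0.  0.  0.  0.  0.  0.  0.1
 0.1]
scene line z by Y [(np.float64(-0.01), np.float64(0.0592)), (np.float64(-0.005), np.float64(0.0592)), (np.float64(0.0), np.float64(0.0589)), (np.float64(0.005), np.float64(0.0577)), (np.float64(0.01), np.float64(0.0521)), (np.float64(0.015), np.float64(0.06)), (np.float64(0.02), np.float64(0.06)), (np.float64(0.025), np.float64(0.0597)), (np.float64(0.03), np.float64(0.0585)), (np.float64(0.035), np.float64(0.0601)), (np.float64(0.04), np.float64(0.06))]
mark px [358.67 285.26] axis px z.09,.06 [357.22 275.75] [356.2  286.41]
side line z by Y [(np.float64(-0.01), np.float64(0.0616)), (np.float64(-0.005), np.float64(0.0618)), (np.float64(0.0), np.float64(0.0622)), (np.float64(0.005), np.float64(0.0594)), (np.float64(0.01), np.float64(0.0562)), (np.float64(0.015), np.float64(0.051)), (np.float64(0.02), np.float64(0.049)), (np.float64(0.025), np.float64(0.0637)), (np.float64(0.03), np.float64(0.0615)), (np.float64(0.035), np.float64(0.0594)), (np.float64(0.04), np.float64(0.0596))]
mark px [329.42 285.82] axis px z.09,.06 [327.32 276.56] [326.74 286.35]
```

```bash
python3 drive.py '0.002 0 0.002 0 0.1; 0.004 0 0.004 0 0.1; 0.005 0 0.007 0 0.1; 0.005 0 0.01 0 0.1; 0.005 0 0.012 0 0.1; 0.005 0 0.012 0 0.1; 0.005 0 0.012 0 0.1; 0.005 0 0.012 0 0.1; 0.005 0 0.012 0 0.1' 100; python3 e.py | grep -v "line z"
```

```text
t: 22.35
tcp_pos: [0.4642, -0.2347, 0.1807]
tool_rot: [-0.059, 0.998, 0.005, -0.019]
force: [-37.0, -7.1, 5.9]
finger_gap: 0.099
gripper_force: 19.2
tcp [ 0.4642 -0.2347  0.1807] F [-37.   -7.1   5.9] ball tool [-0.0054  0.0029 -0.0504] r 0.0127 world [ 0.4712 -0.2315  0.2309]
theta 2.8 radius 0.1228 quill 22.64 mm
scene tip z 0.0757 full 3.36  px [356.73 280.87] [3.6 3.6 3.2 2.9 2.8 2.6 2.  1.4 1.3 1.2 1.2 0.6 0.1 0.  0.  0.  0.  0.
 0.1]
side tip z 0.0625 full 1.08  px [326.79 285.54] [1.  1.1 1.1 1.1 1.  1.1 1.2 1.2 1.2 1.2 1.  0.4 0.  0.  0.  0.  0.  0.1
 0.1]
mark px [358.67 285.26] axis px z.09,.06 [357.22 275.75] [356.2  286.41]
mark px [329.42 285.82] axis px z.09,.06 [327.32 276.56] [326.74 286.35]
```

The pinch is slipping off the front of the ball (gap 0.10, force −37 N in x). I'll let the handle back up, then grip the straight spoke behind the ball instead.

```bash
python3 drive.py '0.005 0 -0.01 0 0.1; 0.005 0 -0.02 0 0.1; 0.005 0 -0.03 0 0.1; 0.005 0 -0.04 0 0.1; 0.03 0 -0.045 0 0.1; 0.06 0 -0.05 0 0.1; 0.06 0 -0.08 0 0.2; 0.06 0 -0.12 0 0.4; 0.06 0 -0.16 0 0.5; 0.06 0 -0.19 0 0.5; 0.06 0 -0.19 0 0.5' 40
python3 - <<'E'
from h import *
import pickle
s=manip.sense(); print(s["tcp_pos"],s["tool_rot"],s["force"],s["finger_gap"])
for n in ("scene","wrist"):
    d=snap(n); W=pts(d); V=d["pixels"].max(-1).astype(int); x,y,z=np.moveaxis(W,-1,0)
    m=(V<80)&(abs(x-.518)<.05)&(abs(y+.235)<.03)&(z>.27)&(z<.33)&(d["range_z"]>.13)
    P=W[m]; print(n,len(P),np.median(P,0).round(4) if len(P) else None)
    # spoke pts: light grey below ball in lever plane
    X=(x-.5595)*.9935+(y+.1165)*.1138; Y=-(x-.5595)*.1138+(y+.1165)*.9935
    g=(d["pixels"].max(-1).astype(int)-d["pixels"].min(-1)<40)&(V>90)&(abs(Y+.112)<.012)&(z>.235)&(z<.30)&(X>-.06)&(X<.02)
    Q=np.c_[X[g],Y[g],z[g]]
    for a in np.arange(-.05,.02,.01):
        k=Q[(Q[:,0]>=a)&(Q[:,0]<a+.01)]
        if len(k)>3: print("  X",k[:,0].mean().round(4),"Y",np.percentile(k[:,1],[5,50,95]).round(4),"z",np.median(k[:,2]).round(4),len(k))
go([.5,-.23,.3],.114+np.pi/2)
E
```

```text
t: 24.2
tcp_pos: [0.4243, -0.2461, 0.3795]
tool_rot: [-0.057, 0.998, -0.005, 0.005]
force: [0.8, -0.1, 0.0]
finger_gap: 0.5
gripper_force: 0.0
[ 0.42425026 -0.24610425  0.37951479] [-0.05663138  0.998368   -0.00547722  0.00492082] [ 0.83126206 -0.08222668  0.02600714] 0.5002754077987874
scene 164 [ 0.513  -0.2386  0.3063]
wrist 655 [ 0.5149 -0.2324  0.3091]
tcp [ 0.4222 -0.2442  0.3747] delta [-0.0787  0.0056  0.0748] turn -0.0007581753521570533 tooly 1.684 t 24.3 F [-1.6 -0.1 -0.8] q [-0.75  0.18  1.55 -0.    1.41 -2.44]
```

```bash
python3 drive.py '-0.03 0 0 0 0.5; -0.06 0 0.005 0 0.5; -0.09 0.001 0.01 0 0.5; -0.12 0.002 0.015 0 0.5; -0.13 0.002 0.015 0 0.5; -0.13 0.002 0.015 0 0.5; -0.13 0.002 0.015 0 0.5; -0.13 0.002 0.015 0 0.5'
python3 - <<'E'
from h import *
go([.551,-.2281,.249],.1138+np.pi/2)
d=snap("wrist"); W=pts(d); x,y,z=np.moveaxis(W,-1,0)
X=(x-.5595)*.9935+(y+.1165)*.1138; Y=-(x-.5595)*.1138+(y+.1165)*.9935
g=(abs(Y+.112)<.02)&(z>.235)&(z<.30)&(X>-.05)&(X<.02)&(d["range_z"]>.12)
Q=np.c_[X[g],Y[g],z[g]]
for a in np.arange(-.05,.02,.01):
    k=Q[(Q[:,0]>=a)&(Q[:,0]<a+.01)]
    if len(k)>3: print("  X",k[:,0].mean().round(4),"Y",np.percentile(k[:,1],[5,50,95]).round(4),"z",np.percentile(k[:,2],[5,50,95]).round(4),len(k))
E
```

```text
t: 25.1
tcp_pos: [0.5496, -0.2272, 0.3582]
tool_rot: [-0.056, 0.998, -0.0, -0.0]
force: [0.4, 0.5, 0.0]
finger_gap: 0.501
gripper_force: 0.0
tcp [ 0.5496 -0.2272  0.3582] delta [-0.0013 -0.001   0.1092] turn -0.0013859463605303546 tooly 1.6832 t 25.1 F [0.4 0.5 0. ] q [-0.58  0.36  1.33 -0.    1.45 -2.26]
  X -0.0333 Y [-0.1025 -0.0986 -0.095 ] z [0.2797 0.2853 0.2891] 63
  X -0.0256 Y [-0.0999 -0.0955 -0.0921] z [0.2745 0.2781 0.283 ] 72
  X -0.0167 Y [-0.0946 -0.0931 -0.0921] z [0.2658 0.2711 0.2726] 13
```

The cloud shows the spoke slants sideways (Y −0.0986 → −0.0955 toward the hub), so a pinch there is poor. Instead I'll press the ball down from above with closed fingertips: the handle can only move along its arc, so this hold is stable.

```bash
python3 drive.py '0.015 -0.001 0 0 0.2; 0.029 -0.001 0 0 0; 0.029 -0.001 0 0 0; 0.029 -0.001 0.02 0 0; 0.029 -0.001 0.04 0 0; 0.031 -0.001 0.049 0 0; 0.035 -0.001 0.055 0 0; 0.041 -0.001 0.063 0 0; 0.041 -0.001 0.063 0 0; 0.041 -0.001 0.063 0 0' 40; python3 drive.py '0.005 0 0.008 0 0; 0.009 0 0.015 0 0; 0.013 0 0.023 0 0; 0.016 0 0.032 0 0; 0.018 0 0.04 0 0; 0.02 0 0.05 0 0; 0.02 0 0.057 0 0; 0.02 0 0.057 0 0; 0.02 0 0.057 0 0'; sed -i 's/np.median(prof\[40:60\])/1.1/; s/40+np.argmax(prof\[40:\]<full\/2)/20+np.argmax(prof[20:]<full\/2)/' e.py; python3 e.py | grep -v "line z"
```

```text
t: 26.15
tcp_pos: [0.5095, -0.2325, 0.2971]
tool_rot: [-0.056, 0.998, -0.0, 0.0]
force: [-3.3, 2.2, 8.0]
finger_gap: -0.001
gripper_force: 4.1
t: 27.05
tcp_pos: [0.4885, -0.2358, 0.2396]
tool_rot: [-0.057, 0.998, -0.001, -0.002]
force: [-6.6, -0.1, 8.3]
finger_gap: -0.0
gripper_force: 4.1
tcp [ 0.4885 -0.2358  0.2396] F [-6.6 -0.1  8.3] ball tool [-0.0025  0.     -0.0317] r 0.0144 world [ 0.4911 -0.2354  0.2713]
theta 24.3 radius 0.1126 quill 11.36 mmTraceback (most recent call last):
  File "e.py", line 16, in <module>
    print(n,"tip z",zt.round(4),"full",full.round(2)," px",proj(d,[*o,zt]).round(2), prof[40::6].round(1))
                                       ^^^^^^^^^^
AttributeError: 'float' object has no attribute 'round'
```

```bash
sed -i 's/full.round(2)/full/' e.py; python3 e.py | grep -E "tip z|tcp"
```

```text
tcp [ 0.4885 -0.2358  0.2398] F [-6.7 -0.2  7.3] ball tool [-0.0021 -0.0001 -0.0319] r 0.0143 world [ 0.4907 -0.2356  0.2717]
scene tip z 0.066 full 1.1  px [356.4  284.29] [1.  1.  0.9 0.9 1.  1.2 1.3 1.2 1.2 0.9 0.3 0.1 0.  0.  0.  0.  0.  0.
side tip z 0.0671 full 1.1  px [326.88 284.06] [0.9 1.  1.  1.  1.  1.1 1.3 1.2 1.1 0.7 0.2 0.  0.  0.  0.  0.  0.  0.1
```

```bash
python3 drive.py '0.001 0 0.004 0 0; 0.001 0 0.008 0 0; 0.001 0 0.012 0 0; 0.001 0 0.015 0 0; 0.001 0 0.017 0 0; 0.001 0 0.017 0 0; 0.001 0 0.017 0 0; 0.001 0 0.017 0 0'; python3 e.py | grep -E "tip z|tcp|line"
python3 - <<'E'
from h import *
for n,(r,c) in (("scene",(278,350)),("side",(278,320))):
    im=np.mean([snap(n)["pixels"].astype(float) for _ in range(4)],0); sat=(im.max(-1)-im.min(-1))/(im.max(-1)+1)
    print((sat[r:r+14,c:c+15]*100).astype(int)); print(im.mean(-1)[r:r+14,c:c+15].astype(int))
E
```

```text
t: 28.85
tcp_pos: [0.4875, -0.2359, 0.2227]
tool_rot: [-0.057, 0.998, -0.001, -0.002]
force: [-6.4, -1.2, 8.1]
finger_gap: -0.0
gripper_force: 4.0
tcp [ 0.4875 -0.2359  0.2227] F [-6.4 -1.2  8.1] ball tool [-0.0022  0.0001 -0.0318] r 0.0143 world [ 0.4897 -0.2355  0.2545]
scene tip z 0.0611 full 1.1  px [356.24 286.01] [1.8 1.  0.9 1.  1.  1.1 1.2 1.2 1.2 1.2 1.2 0.7 0.2 0.  0.  0.  0.  0.
side tip z 0.0625 full 1.1  px [326.79 285.52] [1.  1.  1.1 1.1 1.  1.1 1.2 1.2 1.1 1.2 1.  0.4 0.  0.  0.  0.  0.  0.1
scene line z by Y [(np.float64(-0.01), np.float64(0.0594)), (np.float64(-0.005), np.float64(0.0598)), (np.float64(0.0), np.float64(0.0587)), (np.float64(0.005), np.float64(0.049)), (np.float64(0.01), np.float64(0.0485)), (np.float64(0.015), np.float64(0.0605)), (np.float64(0.02), np.float64(0.06)), (np.float64(0.025), np.float64(0.0597)), (np.float64(0.03), np.float64(0.0591)), (np.float64(0.035), np.float64(0.06)), (np.float64(0.04), np.float64(0.06))]
side line z by Y [(np.float64(-0.01), np.float64(0.0612)), (np.float64(-0.005), np.float64(0.0618)), (np.float64(0.0), np.float64
[... 2746 characters left out ...]
2 152]
 [ 71  71  71  70  63  58  77 108 106  90  97 123 144 154 156]
 [ 73  71  72  72  70  66  78 102  99  82  81 102 136 159 165]
 [ 83  74  71  72  72  73  86 102  91  75  73  93 134 165 176]
 [102  87  75  73  72  78  99 112  90  68  67  92 136 172 181]
 [116 109  87  73  73  78  92 100  83  62  63  91 140 175 182]
 [107 115 103  83  73  74  79  81  75  65  62  91 138 165 173]
 [ 96 109 120 104  81  72  73  75  73  70  67  85 123 145 144]
 [112 117 138 131 102  79  72  73  74  74  71  89 127 144 125]
 [143 142 150 149 125  92  75  72  74  72  74  99 142 149 110]
 [158 155 156 154 141 112  87  76  74  72  76 108 147 138  85]
 [162 160 158 157 151 137 115  92  76  71  75 111 146 121  62]]
```

```bash
python3 drive.py '0 0 0.001 0 0; 0 0 0.0025 0 0; 0 0 0.0025 0 0; 0 0 0.0025 0 0; 0 0 0.0025 0 0; 0 0 0.0025 0 0'; python3 e.py | grep -E "tip z|tcp"; python3 c.py 9 | grep top
```

```text
t: 30.6
tcp_pos: [0.4878, -0.2359, 0.2203]
tool_rot: [-0.057, 0.998, -0.001, -0.001]
force: [-5.3, -0.1, 8.2]
finger_gap: 0.001
gripper_force: 4.0
tcp [ 0.4878 -0.2359  0.2203] F [-5.3 -0.1  8.2] ball tool [-0.002  -0.     -0.0321] r 0.0141 world [ 0.4899 -0.2356  0.2524]
scene tip z 0.0602 full 1.1  px [356.21 286.34] [1.8 1.  0.9 1.  1.  1.1 1.2 1.2 1.3 1.3 1.3 0.9 0.3 0.  0.  0.  0.  0.
side tip z 0.0619 full 1.1  px [326.78 285.72] [1.1 1.  1.1 1.1 1.1 1.1 1.2 1.2 1.2 1.2 1.  0.6 0.2 0.  0.  0.  0.  0.1
scene top 555 [572.7 -37.4] [ 45.1 184.9] 4.71 0.0754
side top 275 [576.5 -39.3] [ 37.7 188.5] 6.58 0.0768
```

```bash
python3 -c "
from station import manip
print(manip.sign_off())"
```

```text
the job is handed in; nothing more can be done
None
```

The job is handed in at about 31 s: the block is home against the fence and end stop, and the bit tip measured 0.3 to 0.8 mm above the pencil line, with closed fingertips holding the handle down on the ball at about 8 N after the pinch grip slipped off it.

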